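Fetch the short spice jar from behind the tall ones

ROBOT

A 6-joint arm with a two-finger parallel gripper is mounted at the origin on the work surface. World frame = base frame: x ahead of the robot, y to its left, z up, the work surface at z = 0. Lengths are in m, angles in rad, forces in N, time in s.
With the tool pointing down it reaches from about 0.35 to 0.725 m from the base axis. Payload 4.3 kg.
Tool frame: the origin (TCP) lies midway between the tips of the shut fingers; the grasp point (between the pads) lies 19 mm behind it; z points along the fingers, y is the direction in which the jaws open and shut (so a half turn about z gives the same grasp; the last joint's range is limited). The gripper opens to 85 mm and grips with 20 to 120 N. Pads are 22 mm wide; open, the fingers measure 114 mm over their backs; the gripper's body (76 mm by 85 mm) begins 54 mm behind the grasp point. The pads swing forward as they close: fully open they stand 13 mm farther back than shut.
Start: joints at [1.043, 0.377, 0.081, 1.274, 0, 1.46], TCP at [0.233, 0.526, 0.231] pointing down, gripper open.
Joint ranges: [-2.72, 2.72], [-0.84, 1.66], [-1.02, 1.22], [-1.77, 2.12], [-1.37, 1.28], [-3.14, 3.14]. Speed limits (rad/s): [2.57, 2.57, 3.14, 3.14, 3.14, 3.14].

INTERFACE

Orientations are given as [roll, pitch, yaw] about the fixed x, y, z axes, in that order (R = Rz(yaw) Ry(pitch) Rx(roll)).
In Python, from cell import arm, claw, readout, capture, order gives the robot as it stands. Calls block until the motion is done:
- arm.move_ptp(position, orientation): joint-space move of the TCP to a pose.
- arm.move_straight(position, vel=0.15, orientation=None, until_force=None): straight line of the TCP; orientation=None keeps the orientation; vel is the mean speed in m/s. With until_force (N) it stops when the force on the tool has changed by that much, and returns True; else False.
- arm.move_joints(angles): joint-space move.
- claw.set_gripper(opening, newtons=None): finger opening in m; newtons is the grip in N (None keeps the last); returns when the fingers have stopped.
- arm.pause(seconds).
- arm.solve_ik(position, orientation): joint angles nearest the present ones, or None.
- readout.sense(): the state.
- capture(name): name is "side" or "top" or "wrist"; returns a dict with "image" (480x640x3 uint8, blue, green, red), "range_z" (480x640 float32, m along the optical axis (not along the pixel's ray), 0 where there is no reading), "intrinsics" (3x3 intrinsics, pixels), "R" (3x3) and "t" (3): a world point X has camera coordinates R X + t. Camera axes: x right, y down, z forward; pixel columns grow to the right and rows downward; lengths in m; the calibration is good to about 2 mm. A picture is of the moment at which its call begins.
A pose or a line that the arm cannot do raises arm.PlanningError and nothing moves.
- order.finish_job(): hands the job in, once; it reports no verdict.
The state is a dict: "time": time; "q": joint angles; "joint_velocities": joint speeds; "effort": joint torques, N m; "position": TCP position; "orientation": TCP orientation; "force": force on the tool from outside, world axes, zero at the start; "moment": the same for the moment, N m; "grip_width": finger opening in m.
Only numpy, scipy, OpenCV 4.12 (cv2) and the standard library are available. Lean on these libraries where they do the work, as an engineer would, in place of code of your own. Each camera call takes 0.05 s, during which the arm holds its last target.

TASK

I want to fill the short spice jar standing at the rear of the turntable: first set both tall jars that stand in front of it aside on the wooden tray, then, while they wait there, stand the short jar in the middle of the kitchen scale's round platform, and last put the two tall jars back on the turntable, each centred on its own rubber pad (the wide jar on the large pad, the slim jar on the small pad). Keep all the jars upright, set them down gently without dropping them, let go of each once it stands, and leave the bowl and the hand mixer where they are.

Things in the scene. Friction and masses are not known exactly. Their poses are not given: they have to be found in the camera images.
- jar_wide: Wide tall empty glass spice jar with a flat aluminium twist cap: straight cylinder, diameter 56 mm (cap the same), height 110 mm, cap the top 16 mm, about 0.16 kg. At the start it stands on pad_wide. Origin: centre of its underside; z up along its axis.
- jar_slim: Slim tall empty glass spice jar with a flat aluminium twist cap: straight cylinder, diameter 36 mm (cap the same), height 110 mm, cap the top 16 mm, about 0.10 kg. At the start it stands on pad_slim. Origin: centre of its underside; z up along its axis.
- jar_short: Short empty glass spice jar with a flat aluminium twist cap: straight cylinder, diameter 46 mm (cap the same), height 52 mm, cap the top 16 mm, about 0.09 kg. At the start it stands directly on the turntable, at its rear (the side away from the robot), about 63 mm centre to centre from each of the tall jars, so that a gripper's body has no room over it until they are gone. Origin: centre of its underside; z up along its axis.
- pad_wide: Large black rubber pad, a flat disc of diameter 70 mm, 3 mm thick, fixed on the turntable: the place of the wide jar. It may be the left or the right of the two front places; its centre is 86 mm from that of pad_slim. Origin: centre of its underside, at the height of the turntable's top; its upper face is 3 mm higher.
- pad_slim: Small black rubber pad, a flat disc of diameter 50 mm, 3 mm thick, fixed on the turntable: the place of the slim jar. Origin: centre of its underside, at the height of the turntable's top; its upper face is 3 mm higher.
- turntable: Grey plastic lazy-Susan turntable, a flat disc of diameter 240 mm without a rim, its top 30 mm above the counter; it is locked and does not turn. Origin: centre of its underside on the counter. Its x axis points to the rear place; the two pads lie 12 mm to the front (-x) of the centre and 43 mm to either side (+y and -y), the short jar's starting place about 34 mm to the rear (+x).
- tray: Low wooden tray fixed on the counter beside the turntable (left or right), the side area for the tall jars: 210 mm along its x, 130 mm along its y, rim 12 mm high and 4 mm thick, inner floor 4 mm above the counter. Both tall jars stand on it easily 96 mm apart, along its x axis. Origin: centre of its underside.
- scale: White kitchen scale fixed on the counter on the other side of the turntable from the tray: a housing 165 mm (x) by 150 mm (y), 24 mm high, with a dark display strip at its -x side and a round steel platform of diameter 100 mm whose top is 34 mm above the counter and does not give. Origin: on the counter exactly below the platform's centre.
- bowl: Bystander: cream melamine mixing bowl, rim diameter 190 mm, 75 mm high, with two steel beaters lying in it whose shafts stick out to 95 mm height and 115 mm from the centre on its +x side. Loose. Origin: centre of its underside.
- mixer: Bystander: teal hand mixer, 190 mm along its x, 80 mm wide, 130 mm high to the top of its handle (with its switch 135 mm). Loose. Origin: centre of its underside.
There are look-alikes about, which are no part of the job. What is shaped like the jar_wide but blue or orange is not meant.

How it is judged:
On the way, in this order (a step that is already met when the one before it is completed fails the run):
1. both tall jars stand released on the tray while the short jar is still on the turntable (x of jar_wide in the frame of tray between -0.09 and 0.09 m and y of jar_wide in the frame of tray between -0.05 and 0.05 m and z of jar_wide in the frame of tray between 0 and 0.01 m and angle between each of jar_wide, jar_slim's own z axis and vertical below 0.1 rad and linear speed of each of jar_wide, jar_slim below 0.03 m/s and contact force between the fingers and jar_wide below 0.1 N and x of jar_slim in the frame of tray between -0.09 and 0.09 m and y of jar_slim in the frame of tray between -0.05 and 0.05 m and z of jar_slim in the frame of tray between 0 and 0.01 m and contact force between the fingers and jar_slim below 0.1 N and horizontal distance between jar_short and turntable below 0.12 m and z of jar_short in the frame of turntable below 0.036 m), for 0.2 s.
2. the short jar stands released in the middle of the scale's platform while both tall jars are still on the tray (x of jar_wide in the frame of tray between -0.09 and 0.09 m and y of jar_wide in the frame of tray between -0.05 and 0.05 m and z of jar_wide in the frame of tray between 0 and 0.01 m and angle between each of jar_wide, jar_slim, jar_short's own z axis and vertical below 0.1 rad and linear speed of each of jar_wide, jar_slim, jar_short below 0.03 m/s and contact force between the fingers and jar_wide below 0.1 N and x of jar_slim in the frame of tray between -0.09 and 0.09 m and y of jar_slim in the frame of tray between -0.05 and 0.05 m and z of jar_slim in the frame of tray between 0 and 0.01 m and contact force between the fingers and jar_slim below 0.1 N and horizontal distance between jar_short and scale below 0.015 m and z of jar_short in the frame of scale between 0.03 and 0.038 m and contact force between the fingers and jar_short below 0.1 N), for 0.2 s.
At the end, for the whole second after the job is handed in: The short jar stands on the scale's platform within 15 mm of its centre, the wide jar on the large pad and the slim jar on the small pad, each within 12 mm of the pad's centre; all three upright (within 0.1 rad), at rest and released (horizontal distance between jar_short and scale below 0.015 m and z of jar_short in the frame of scale between 0.03 and 0.038 m and angle between each of jar_short, jar_wide, jar_slim's own z axis and vertical below 0.1 rad and linear speed of each of jar_short, jar_wide, jar_slim below 0.03 m/s and contact force between the fingers and jar_short below 0.1 N and horizontal distance between jar_wide and pad_wide below 0.012 m and z of jar_wide in the frame of pad_wide between 0 and 0.006 m and contact force between the fingers and jar_wide below 0.1 N and horizontal distance between jar_slim and pad_slim below 0.012 m and z of jar_slim in the frame of pad_slim between 0 and 0.006 m and contact force between the fingers and jar_slim below 0.1 N); the robot touches nothing.
It fails at once if a jar is tipped over (leans more than 0.6 rad) (angle between any of jar_wide, jar_slim, jar_short's own z axis and vertical above 0.6 rad).
It fails at once if a jar is dropped or thrown (moves faster than 0.7 m/s out of the fingers, a fall of about 25 mm) ((contact force between the fingers and jar_wide below 0.05 N and linear speed of jar_wide above 0.7 m/s) or (contact force between the fingers and jar_slim below 0.05 N and linear speed of jar_slim above 0.7 m/s) or (contact force between the fingers and jar_short below 0.05 N and linear speed of jar_short above 0.7 m/s)).
It fails at once if the bowl or the hand mixer is moved by more than 20 mm (distance of any of bowl, mixer from where it was at the start of the episode above 0.02 m).
It also fails if it takes over 131 s, if anything falls off the work surface, if the arm or the gripper's body presses on something with over 40 N, if the wrist force passes 120 N, or if a joint passes its speed limit or range.

## Working session

There is one attempt and no reset: what is moved stays moved. The work goes in short steps, each a Python script; the robot and the scene stay as the last script left them, time stands still between calls to the robot, and variables do not carry over. Pictures are saved under pics/ and viewed, and the job is handed in when it is done.

```bash
mkdir -p pics; python3 - <<'E'
from cell import arm, claw, readout, capture, order
import cv2,numpy as np
for n in ("top","side"):
    c=capture(n); cv2.imwrite(f"pics/{n}0.png",c["image"]); np.savez(f"{n}0.npz",**c)
    print(n,c["intrinsics"].tolist(),c["R"].round(3).tolist(),c["t"].round(3).tolist())
s=readout.sense(); print(s["time"],s["position"],s["orientation"],s["grip_width"],s["force"])
E
```

```text
top [[507.07907287007856, 0.0, 322.1478151989497], [0.0, 507.07907287007856, 240.50749872417197], [0.0, 0.0, 1.0]] [[0.01, -1.0, -0.006], [-0.996, -0.009, -0.084], [0.083, 0.007, -0.996]] [-0.152, 0.521, 1.068]
side [[574.2179427055614, 0.0, 325.3077515802307], [0.0, 574.2179427055614, 242.1365359061192], [0.0, 0.0, 1.0]] [[0.976, -0.217, 0.022], [-0.133, -0.673, -0.728], [0.172, 0.707, -0.686]] [-0.552, 0.007, 1.337]
0.1 [0.23298874 0.52503691 0.23041783] [-3.13970482e+00 -2.15800872e-04  2.72381384e+00] 0.08554540348878965 [-0.88617891 -0.02070639  0.83425668]
```

View pics/top0.png

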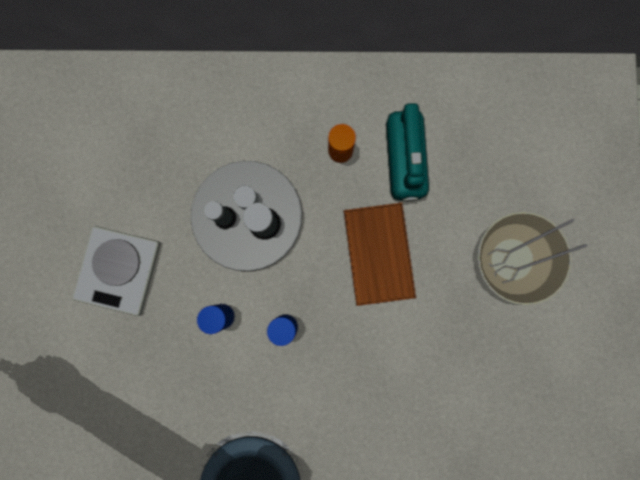

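View pics/side0.png

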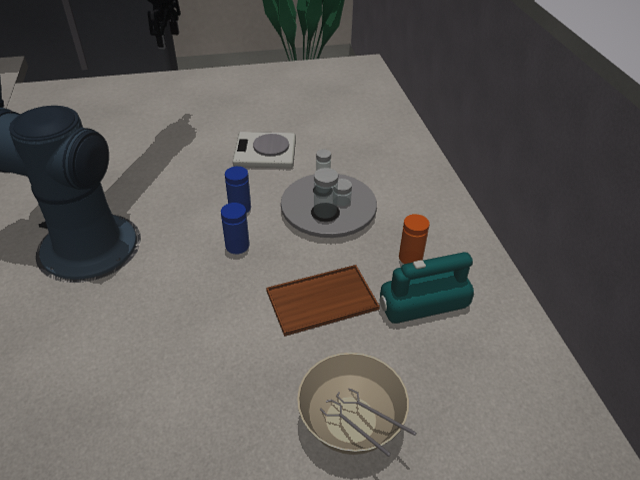

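The top view shows the turntable (247,216) with three silver-capped jars on it: wide at (259,218), slim at (214,211) and short at (245,197). The tray is at (380,254), the scale platform at (116,261), the mixer at (407,155) and the bowl at (523,258). Three jars are look-alikes of jar_wide: blue (213,319), blue (283,329) and orange (341,138). The silver/clear jar at (259,218) is the only uncoloured wide one, and it stands on a black pad, so it is the one meant.

```bash
cat > h.py <<'E'
import cv2,numpy as np
def cloud(c):
    K=c["intrinsics"];d=c["range_z"].astype(float)
    v,u=np.mgrid[0:480,0:640]
    P=np.stack([(u-K[0,2])/K[0,0]*d,(v-K[1,2])/K[1,1]*d,d],-1)
    W=(P-c["t"])@c["R"]
    W[d<=0]=np.nan
    return W
def circ(img):
    pass
def onplane(c,u,v,z):
    K=c["intrinsics"];r=np.array([(u-K[0,2])/K[0,0],(v-K[1,2])/K[1,1],1.])
    R=c["R"];o=-R.T@c["t"];d=R.T@r
    return o+d*(z-o[2])/d[2]
E
python3 - <<'E'
from h import *
c=dict(np.load("top0.npz")); W=cloud(c); z=W[...,2]; I=c["image"]
print("cam",-c["R"].T@c["t"])
def rep(name,box,lo,hi):
    u0,v0,u1,v1=box; m=np.zeros(z.shape,bool); m[v0:v1,u0:u1]=1; m&=(z>lo)&(z<hi)
    m=m.astype(np.uint8); n,l,s,ce=cv2.connectedComponentsWithStats(m)
    k=1+np.argmax(s[1:,4]); mm=l==k
    p=W[mm]; (cx,cy),r=cv2.minEnclosingCircle(p[:,:2].astype(np.float32))
    zz=np.median(p[:,2]); e=onplane(c,*ce[k],zz)
    cs,_=cv2.findContours(mm.astype(np.uint8),0,1)
    rr=cv2.minAreaRect(p[:,:2].astype(np.float32))
    print(name,"px",ce[k].round(1),s[k,4],"z %.3f"%zz,"centroid",e[:2].round(4),"eqdia %.1f"%(2e3*np.sqrt(s[k,4]/np.pi)*(1.068-zz)/507),"mec",round(cx,4),round(cy,4),round(2*r,3),"rect",np.round(rr[0],4),np.round(rr[1],3),round(rr[2],1))
rep("counter",(20,100,180,200),-.05,.05)
rep("turnt",(185,150,310,280),.022,.040)
rep("wide",(240,190,290,245),.10+.02,.16)
rep("slim",(200,190,237,240),.12,.16)
rep("short",(225,180,262,212),.07,.1)
rep("scale",(60,210,170,330),.012,.05)
rep("plat",(60,210,170,330),.0295,.05)
rep("tray",(335,190,425,315),.0025,.03)
rep("blue1",(190,290,240,345),.09,.13)
rep("blue2",(260,300,305,355),.09,.13)
rep("orange",(322,115,362,170),.09,.13)
rep("mixer",(380,95,435,215),.03,.2)
rep("bowl",(470,200,590,310),.03,.2)
cv2.imwrite("pics/crop0.png",cv2.resize(I[140:350,60:430],None,fx=2.1,fy=2.1,interpolation=cv2.INTER_CUBIC))
E
```

```text
cam [ 0.43137902 -0.15497707  1.10646508]
counter px [ 99.5 149.5] 15939 z -0.000 centroid [0.723  0.3513] eqdia 300.1 mec 0.7242 0.3532 0.429 rect [0.7248 0.3538] [0.229 0.367] 0.5
turnt px [246.5 216.4] 7880 z 0.030 centroid [0.5719 0.0151] eqdia 205.1 mec 0.5754 0.0165 0.24 rect [0.5754 0.0172] [0.238 0.237] 89.9
wide px [257.8 217.3] 692 z 0.143 centroid [ 0.5556 -0.0244] eqdia 54.2 mec 0.5568 -0.0231 0.057 rect [ 0.5567 -0.0235] [0.055 0.055] 74.4
slim px [214.  210.4] 311 z 0.142 centroid [0.5682 0.06  ] eqdia 36.3 mec 0.5696 0.0622 0.036 rect [0.5692 0.0614] [0.035 0.035] 18.3
short px [244.7 196.3] 392 z 0.082 centroid [0.6064 0.0116] eqdia 43.5 mec 0.6069 0.0119 0.046 rect [0.6071 0.0123] [0.043 0.045] 33.6
scale px [116.2 270.5] 5403 z 0.025 centroid [0.4536 0.2917] eqdia 170.6 mec 0.4547 0.2945 0.216 rect [0.4542 0.2944] [0.151 0.165] 77.0
plat px [115.4 261.9] 1709 z 0.034 centroid [0.4716 0.2905] eqdia 95.1 mec 0.4718 0.2909 0.102 rect [0.4716 0.2915] [0.098 0.1  ] 0.2
tray px [379.5 253.6] 4545 z 0.005 centroid [ 0.4962 -0.2722] eqdia 159.5 mec 0.4958 -0.2732 0.246 rect [ 0.4976 -0.2716] [0.216 0.142] 7.6
blue1 px [211.7 319.3] 684 z 0.110 centroid [0.3588 0.066 ] eqdia 55.8 mec 0.358 0.0674 0.056 rect [0.3582 0.0675] [0.054 0.056] 26.9
blue2 px [281.2 331. ] 659 z 0.110 centroid [ 0.3376 -0.0701] eqdia 54.8 mec 0.3372 -0.0694 0.056 rect [ 0.3375 -0.0695] [0.054 0.055] 3.9
orange px [341.9 137.8] 638 z 0.110 centroid [ 0.7219 -0.1855] eqdia 53.9 mec 0.724 -0.1857 0.056 rect [ 0.7235 -0.1848] [0.054 0.055] 88.5
mixer px [407.8 153.5] 3468 z 0.065 centroid [ 0.7025 -0.3246] eqdia 131.4 mec 0.7041 -0.3218 0.196 rect [ 0.7044 -0.3286] [0.192 0.081] 3.9
bowl px [534.9 256. ] 3437 z 0.058 centroid [ 0.4913 -0.5868] eqdia 131.7 mec 0.4934 -0.5706 0.215 rect [ 0.4939 -0.5625] [0.188 0.203] 63.7
```

```bash
python3 - <<'E'
import cv2
I=cv2.imread("pics/top0.png");cv2.imwrite("pics/crop1.png",cv2.resize(I[150:290,180:340],None,fx=4,fy=4,interpolation=cv2.INTER_CUBIC))
E
```

```text
(no output)
```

View pics/crop1.png

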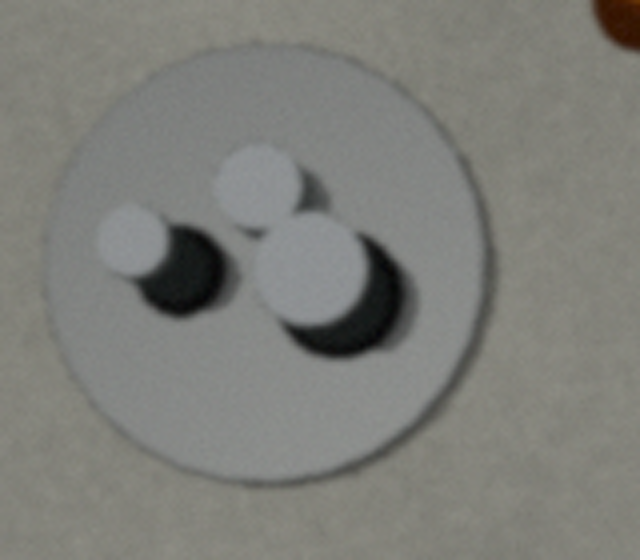

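The enlarged crop confirms the targets: the wide clear-capped jar is on the large black pad at the right, the slim one on the small pad at the left, and the short one is behind them. Measured distances are 86.5, 62.4 and 62.5 mm, against 86, 63 and 63 given. Cap heights of 0.143 and 0.082 also fit. Next I check IK and take a wrist view above the wide jar.

```bash
cat >> h.py <<'E'
WIDE=np.array([.5565,-.0237]); SLIM=np.array([.5692,.0614]); SHORT=np.array([.607,.0121])
SC=np.array([.4718,.291]); TR=np.array([.4968,-.272]); ty=0.127
T1=TR+.048*np.array([np.cos(ty),np.sin(ty)]); T2=TR-.048*np.array([np.cos(ty),np.sin(ty)])
E
python3 - <<'E'
from h import *
from cell import arm, claw, readout, capture, order
for n,p,z in (("wide",WIDE,.1),("slim",SLIM,.1),("T1",T1,.07),("T2",T2,.07),("short",SHORT,.043),("sc",SC,.047)):
  for yaw in (-np.pi/2,0,np.pi/2,np.pi):
    for zz in (z,.21):
      q=arm.solve_ik([*p,zz],[np.pi,0,yaw]); print(n,p.round(4),round(yaw,2),zz,None if q is None else np.round(q,2))
E
```

```text
wide [ 0.5565 -0.0237] -1.57 0.1 [-0.16  0.41 -0.21  0.94  0.   -1.73]
wide [ 0.5565 -0.0237] -1.57 0.21 [-0.16  0.35 -0.02  1.21  0.   -1.73]
wide [ 0.5565 -0.0237] 0 0.1 [-0.16  0.41 -0.21  0.94  0.    2.99]
wide [ 0.5565 -0.0237] 0 0.21 [-0.16  0.35 -0.02  1.21  0.    2.99]
wide [ 0.5565 -0.0237] 1.57 0.1 [-0.16  0.41 -0.21  0.94  0.    1.41]
wide [ 0.5565 -0.0237] 1.57 0.21 [-0.16  0.35 -0.02  1.21  0.    1.41]
wide [ 0.5565 -0.0237] 3.14 0.1 [-0.16  0.41 -0.21  0.94  0.   -0.16]
wide [ 0.5565 -0.0237] 3.14 0.21 [-0.16  0.35 -0.02  1.21  0.   -0.16]
slim [0.5692 0.0614] -1.57 0.1 [-0.    0.44 -0.17  0.96  0.   -1.57]
slim [0.5692 0.0614] -1.57 0.21 [-0.    0.38  0.03  1.22  0.   -1.57]
slim [0.5692 0.0614] 0 0.1 [-0.    0.44 -0.17  0.96  0.    3.14]
slim [0.5692 0.0614] 0 0.21 [-0.    0.38  0.03  1.22  0.    3.14]
slim [0.5692 0.0614] 1.57 0.1 [-0.    0.44 -0.17  0.96  0.    1.57]
slim [0.5692 0.0614] 1.57 0.21 [-0.    0.38  0.03  1.22  0.    1.57]
slim [0.5692 0.0614] 3.14 0.1 [-0.    0.44 -0.17  0.96  0.   -0.  ]
slim [0.5692 0.0614] 3.14 0.21 [-0.    0.38  0.03  1.22  0.   -0.
[... 1495 characters left out ...]
0.14  1.26  0.    1.49]
short [0.607  0.0121] 3.14 0.043 [-0.08  0.56 -0.14  0.87  0.   -0.08]
short [0.607  0.0121] 3.14 0.21 [-0.08  0.45  0.14  1.26  0.   -0.08]
sc [0.4718 0.291 ] -1.57 0.047 [ 0.44  0.46 -0.29  0.82  0.   -1.13]
sc [0.4718 0.291 ] -1.57 0.21 [ 0.44  0.34 -0.03  1.2   0.   -1.13]
sc [0.4718 0.291 ] 0 0.047 [ 0.44  0.46 -0.29  0.82  0.   -2.7 ]
sc [0.4718 0.291 ] 0 0.21 [ 0.44  0.34 -0.03  1.2   0.   -2.7 ]
sc [0.4718 0.291 ] 1.57 0.047 [ 0.44  0.46 -0.29  0.82  0.    2.01]
sc [0.4718 0.291 ] 1.57 0.21 [ 0.44  0.34 -0.03  1.2   0.    2.01]
sc [0.4718 0.291 ] 3.14 0.047 [ 0.44  0.46 -0.29  0.82  0.    0.44]
sc [0.4718 0.291 ] 3.14 0.21 [ 0.44  0.34 -0.03  1.2   0.    0.44]
```

```bash
python3 - <<'E'
from h import *
from cell import arm, claw, readout, capture, order
arm.move_ptp([*WIDE,.22],[np.pi,0,1.42])
c=capture("wrist"); cv2.imwrite("pics/w1.png",c["image"]); np.savez("w1.npz",**c)
s=readout.sense(); print(s["time"],s["position"],s["orientation"],s["force"])
W=cloud(c);z=W[...,2]
for lo,hi in ((.13,.155),(.07,.095)):
    m=((z>lo)&(z<hi)).astype(np.uint8); n,l,st,ce=cv2.connectedComponentsWithStats(m)
    for k in range(1,n):
        if st[k,4]>1500:
            p=W[l==k]; (a,b),r=cv2.minEnclosingCircle(p[:,:2].astype(np.float32)); print(ce[k].round(),st[k,4],np.median(p[:,2]).round(4),round(a,4),round(b,4),round(2*r,4))
E
```

```text
2.425 [ 0.55650633 -0.02276932  0.2200183 ] [-3.14156705e+00 -2.07889917e-04  1.42156013e+00] [ 0.04230792 -0.5478493  -0.61998229]
[319.  85.] 4362 0.1433 0.5696 0.0629 0.0361
[319. 247.] 7702 0.1433 0.5567 -0.0223 0.0564
[ 27. 127.] 2009 0.083 0.3627 0.0679 0.0548
[385. 156.] 3863 0.0823 0.6069 0.0129 0.0464
[ 56. 304.] 1876 0.0836 0.3388 -0.0676 0.0559
[546. 364.] 1584 0.0833 0.7211 -0.1754 0.0523
```

View pics/w1.png

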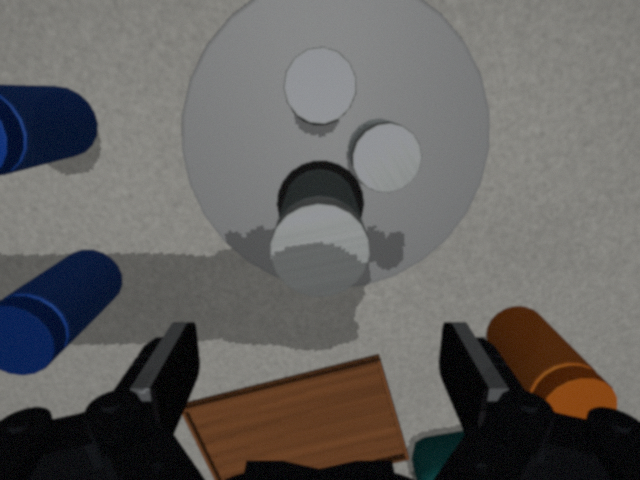

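The wrist view shows the wide cap at (319,247), slim at (319,85) and short at (385,156). Positions agree with the top camera within about 1.5 mm. Grasping the wide jar.

```bash
cat >> h.py <<'E'
from cell import arm, claw, readout, capture, order
def st(tag=""):
    s=readout.sense(); print(tag,"t%.1f"%s["time"],np.round(s["position"],4),"w%.4f"%s["grip_width"],"F",np.round(s["force"],1)); return s
def pick(p,zg,yaw,zt,zpre,n=40,op=.085):
    arm.move_straight([*p,zpre],.15); 
    arm.move_straight([*p,zg],.08)
    claw.set_gripper(0.0,n); st("gripped")
    arm.move_straight([*p,zg+.01],.04); st("lift10")
    arm.move_straight([*p,zt],.15); return st("up")
def place(p,zexp,yaw,zt,op,thr=4):
    arm.move_ptp([*p,zt],[np.pi,0,yaw]); st("over")
    arm.move_straight([*p,zexp+.012],.15)
    arm.pause(.3)
    hit=arm.move_straight([*p,zexp-.004],.015,until_force=thr); st("hit %s"%hit)
    claw.set_gripper(op); st("open")
    arm.move_straight([*p,zt],.15)
E
python3 - <<'E'
from h import *
claw.set_gripper(.085)
pick(np.array([.5566,-.0228]),.094,1.42,.22,.16)
c=capture("wrist"); cv2.imwrite("pics/w2.png",c["image"])
E
```

```text
gripped t4.5 [ 0.5571 -0.0229  0.0948] w0.0554 F [-1.2  0.6  4. ]
lift10 t5.0 [ 0.5567 -0.0228  0.1041] w0.0550 F [-0.7 -0.2 -1.5]
up t5.9 [ 0.556  -0.0227  0.219 ] w0.0552 F [ 0.1  0.3 -2.5]
```

View pics/w2.png

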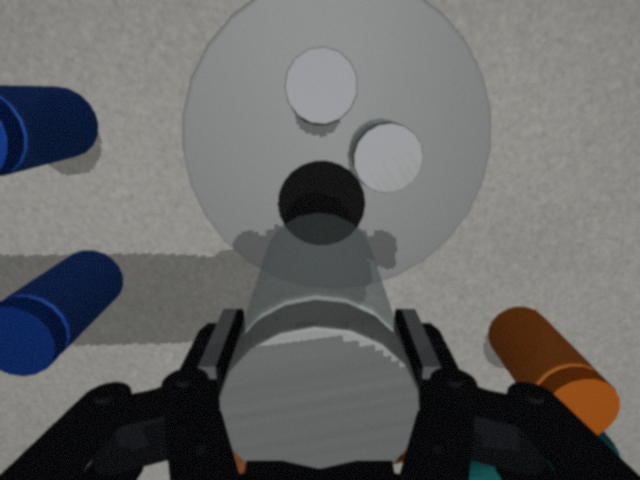

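The wide jar hangs upright between the fingers, and its black pad is now visible at (321,203). Next: place it on the tray and fetch the slim jar.

```bash
python3 - <<'E'
from h import *
place(T1,.066,2.7,.22,.075)
c=capture("wrist"); cv2.imwrite("pics/w3.png",c["image"]); np.savez("w3.npz",**c)
W=cloud(c);z=W[...,2];m=((z>.105)&(z<.125)).astype(np.uint8); n,l,s,ce=cv2.connectedComponentsWithStats(m)
for k in range(1,n):
    if s[k,4]>1500:
        p=W[l==k]; print(ce[k].round(),np.median(p[:,2]).round(4),cv2.minEnclosingCircle(p[:,:2].astype(np.float32)))
arm.move_ptp([.569,.062,.22],[np.pi,0,1.42]); c=capture("wrist"); cv2.imwrite("pics/w4.png",c["image"]); np.savez("w4.npz",**c)
cv2.imwrite("pics/w34.png",np.hstack([cv2.resize(cv2.imread(f"pics/w{i}.png"),(400,300)) for i in (3,4)]))
st()
E
```

```text
over t7.4 [ 0.5444 -0.2654  0.2197] w0.0553 F [-1.  -0.1 -1.3]
hit True t9.6 [ 0.5443 -0.2659  0.0658] w0.0550 F [0.2 0.4 5.9]
open t9.9 [ 0.543  -0.2651  0.0642] w0.0751 F [-0.2 -0.6 -0.1]
[318. 234.] 0.1143 ((0.5435234904289246, -0.2661305069923401), 0.027932897210121155)
[303. 398.] 0.1184 ((0.6714763641357422, -0.32627803087234497), 0.04739048331975937)
[535. 385.] 0.1102 ((0.7139726877212524, -0.17852269113063812), 0.024744940921664238)
 t12.8 [0.5691 0.0614 0.2199] w0.0746 F [ 0.2  0.3 -0.5]
```

View pics/w34.png

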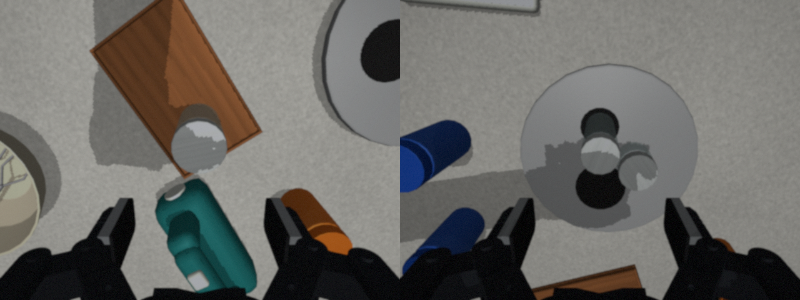

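On the left, the wide jar stands on the tray at (0.5435,-0.266), top at 0.114 as it should be. On the right, the slim jar is below the gripper. Next: the slim jar.

```bash
python3 - <<'E'
from h import *
pick(np.array([.5693,.0618]),.094,1.42,.22,.16)
c=capture("wrist"); cv2.imwrite("pics/w5.png",c["image"]); np.savez("w5.npz",**c)
place(T2,.066,2.7,.22,.075)
c=capture("wrist"); cv2.imwrite("pics/w6.png",c["image"]); np.savez("w6.npz",**c)
t=capture("top"); cv2.imwrite("pics/t6.png",t["image"]); np.savez("t6.npz",**t)
W=cloud(c);z=W[...,2];m=((z>.105)&(z<.12)).astype(np.uint8); n,l,s,ce=cv2.connectedComponentsWithStats(m)
for k in range(1,n):
    if s[k,4]>1000:
        p=W[l==k]; print(ce[k].round(),np.median(p[:,2]).round(4),cv2.minEnclosingCircle(p[:,:2].astype(np.float32)))
cv2.imwrite("pics/w56.png",np.hstack([cv2.resize(cv2.imread(f"pics/{i}.png"),(400,300)) for i in ("w5","w6")]))
st()
E
```

```text
gripped t14.8 [0.5699 0.0618 0.0946] w0.0352 F [-0.5  0.7  3.3]
lift10 t15.2 [0.5694 0.0618 0.1042] w0.0351 F [ 0.4  0.3 -0.6]
up t16.1 [0.5687 0.0618 0.219 ] w0.0352 F [ 1.1  1.1 -0.3]
over t17.9 [ 0.4493 -0.2776  0.2198] w0.0349 F [-0.  -0.2 -0.7]
hit True t20.1 [ 0.4491 -0.278   0.0656] w0.0350 F [-0.2  0.   5. ]
open t20.5 [ 0.4482 -0.2773  0.0646] w0.0749 F [ 0.2 -1.  -0.4]
[318. 233.] 0.1143 ((0.4476521611213684, -0.2776546776294708), 0.01809578388929367)
[389. 345.] 0.1143 ((0.5433810949325562, -0.2664339542388916), 0.02836119942367077)
 t21.8 [ 0.4486 -0.2776  0.2189] w0.0750 F [0.6 0.  0.4]
```

View pics/w56.png

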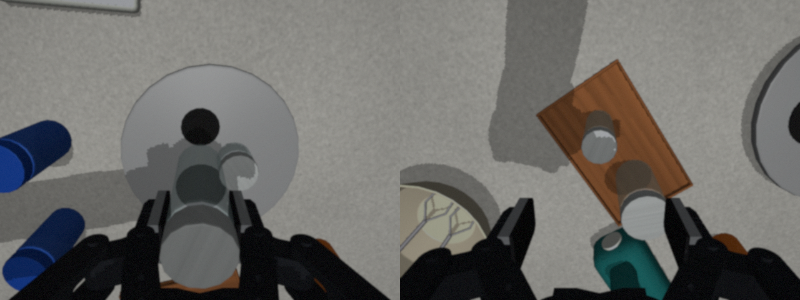

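View pics/t6.png

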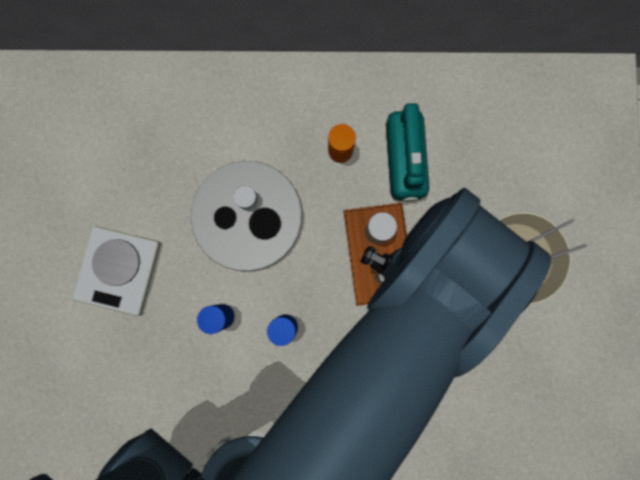

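Both tall jars stand on the tray, slim at (0.4477,-0.2777) and wide at (0.5434,-0.2664), 96 mm apart. Both pads are bare in the top view at (225,217) and (265,223). Now I measure the pads and move the short jar.

```bash
python3 - <<'E'
from h import *
t=dict(np.load("t6.npz")); g=t["image"].max(2)
m=np.zeros_like(g); m[165:268,195:298]=(g[165:268,195:298]<70); n,l,s,ce=cv2.connectedComponentsWithStats(m)
for k in range(1,n):
    if s[k,4]>100: print("pad",ce[k].round(1),s[k,4],onplane(t,*ce[k],.033).round(4),"dia",round(2*np.sqrt(s[k,4]/np.pi)*1.07/507,4))
arm.move_ptp([.607,.0125,.2],[np.pi,0,1.42])
c=capture("wrist"); np.savez("w7.npz",**c)
W=cloud(c);z=W[...,2];m=((z>.072)&(z<.092)).astype(np.uint8); n,l,s,ce=cv2.connectedComponentsWithStats(m)
P=None
for k in range(1,n):
    if s[k,4]>1000:
        p=W[l==k]; q=cv2.minEnclosingCircle(p[:,:2].astype(np.float32)); print(ce[k].round(),np.median(p[:,2]).round(4),q)
        if np.hypot(q[0][0]-.607,q[0][1]-.0125)<.006: P=np.array(q[0])
g=c["image"].max(2); m=((g<70)&(np.abs(z-.033)<.01)).astype(np.uint8); n,l,s,ce=cv2.connectedComponentsWithStats(m)
for k in range(1,n):
    if s[k,4]>800: print("padw",ce[k].round(1),s[k,4],onplane(c,*ce[k],.033).round(4))
cv2.imwrite("pics/w7.png",c["image"]); st()
assert P is not None
pick(P,.040,1.42,.2,.12)
c=capture("wrist"); cv2.imwrite("pics/w8.png",c["image"])
cv2.imwrite("pics/w78.png",np.hstack([cv2.resize(cv2.imread(f"pics/{i}.png"),(400,300)) for i in ("w7","w8")]))
E
```

```text
pad [224.6 217.4] 378 [0.5689 0.0613 0.033 ] dia 0.0463
pad [264.4 223.1] 767 [ 0.5575 -0.0238  0.033 ] dia 0.066
[318. 225.] 0.0823 ((0.6070538759231567, 0.013080435805022717), 0.023165199905633926)
padw [257.3 150.5] 3590 [0.5696 0.062  0.033 ]
padw [  9.6 186.1] 939 [0.3831 0.0641 0.033 ]
padw [261.6 262. ] 5306 [ 0.5558 -0.0237  0.033 ]
padw [ 35.2 332.3] 1230 [ 0.3564 -0.0574  0.033 ]
 t23.5 [0.6069 0.0118 0.2   ] w0.0750 F [-0.1  0.2 -0.4]
gripped t25.7 [0.6077 0.013  0.0407] w0.0450 F [0.5 0.3 4.2]
lift10 t26.1 [0.6072 0.0131 0.0502] w0.0452 F [ 0.4  0.6 -0.5]
up t27.3 [0.6064 0.0131 0.1989] w0.0448 F [-0.3  0.5 -1.5]
```

View pics/w78.png

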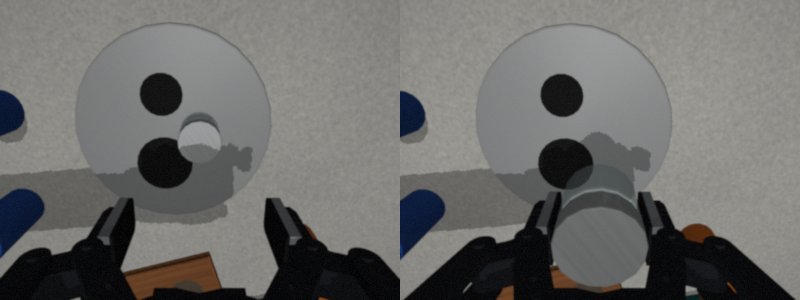

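The short jar is gripped (width 45 mm), and the pads lie at (0.5567,-0.0237) and (0.5692,0.0617). Now I place it on the scale, refining the platform centre from above first.

```bash
python3 - <<'E'
from h import *
place(SC,.0447,1.42,.2,.075)
c=capture("wrist"); cv2.imwrite("pics/w9.png",c["image"]); np.savez("w9.npz",**c)
W=cloud(c);z=W[...,2]
for lo,hi in ((.075,.095),(.0295,.04)):
    m=((z>lo)&(z<hi)).astype(np.uint8); n,l,s,ce=cv2.connectedComponentsWithStats(m)
    for k in range(1,n):
        if s[k,4]>1000:
            p=W[l==k]; print(ce[k].round(),s[k,4],np.median(p[:,2]).round(4),cv2.minEnclosingCircle(p[:,:2].astype(np.float32)))
E
```

```text
over t28.5 [0.4725 0.2903 0.1999] w0.0452 F [ 0.1 -0.3  0.6]
hit True t30.7 [0.4717 0.2909 0.0447] w0.0453 F [-0.9 -0.2  4.3]
open t31.1 [0.4705 0.2904 0.0436] w0.0754 F [-1.   0.5  0.2]
[320. 228.] 4018 0.0863 ((0.4713110029697418, 0.29051196575164795), 0.02332712523639202)
[320. 193.] 8744 0.0343 ((0.4716391861438751, 0.29265981912612915), 0.04994102194905281)
[531. 383.] 1716 0.0304 ((0.6325503587722778, 0.11013660579919815), 0.04437119513750076)
[400. 429.] 5612 0.0305 ((0.5156273245811462, 0.07188836485147476), 0.06308780610561371)
```

View pics/w9.png

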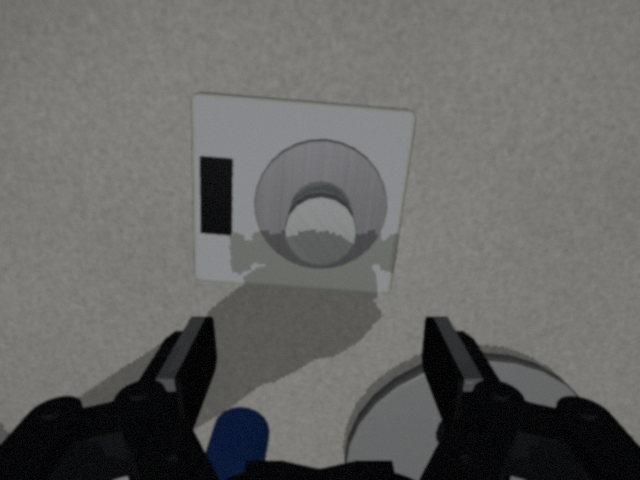

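The short jar stands on the platform about 2 mm from centre, top at 0.086 as expected. Returning the tall jars, slim first.

```bash
python3 - <<'E'
from h import *
arm.move_ptp([.4477,-.2777,.22],[np.pi,0,2.7])
pick(np.array([.4477,-.2777]),.0645,2.7,.22,.13)
place(np.array([.5692,.0617]),.0935,1.42,.22,.075)
def chk():
    c=capture("wrist");W=cloud(c);z=W[...,2]
    m=((z>.13)&(z<.155)).astype(np.uint8); n,l,s,ce=cv2.connectedComponentsWithStats(m)
    for k in range(1,n):
        if s[k,4]>1000:
            p=W[l==k]; print(ce[k].round(),s[k,4],np.median(p[:,2]).round(4),cv2.minEnclosingCircle(p[:,:2].astype(np.float32)))
    return c
c=chk(); cv2.imwrite("pics/w10.png",c["image"])
arm.move_ptp([.5434,-.2664,.22],[np.pi,0,2.7])
pick(np.array([.5434,-.2664]),.0645,2.7,.22,.13)
c=capture("wrist"); cv2.imwrite("pics/w11.png",c["image"])
cv2.imwrite("pics/w1011.png",np.hstack([cv2.resize(cv2.imread(f"pics/{i}.png"),(400,300)) for i in ("w10","w11")]))
E
```

```text
gripped t36.5 [ 0.4481 -0.2779  0.065 ] w0.0351 F [-0.2  0.4  3.8]
lift10 t36.9 [ 0.4478 -0.2779  0.0747] w0.0353 F [-0.4  0.3 -1.7]
up t38.0 [ 0.4472 -0.2773  0.2189] w0.0348 F [-0.4 -0.9 -0.5]
over t39.8 [0.5691 0.0612 0.2197] w0.0351 F [-0.6 -0.3 -0.8]
hit True t41.7 [0.5691 0.0617 0.094 ] w0.0354 F [-0.2 -0.2  4. ]
open t42.2 [0.5679 0.0617 0.0929] w0.0751 F [-0.6  0.1 -0.3]
[320. 248.] 3342 0.1433 ((0.5691149234771729, 0.06224893406033516), 0.018202636390924454)
gripped t46.9 [ 0.5442 -0.2667  0.0654] w0.0552 F [1.1 1.  3.6]
lift10 t47.3 [ 0.5434 -0.2664  0.0746] w0.0552 F [ 0.5  0.2 -1.7]
up t48.4 [ 0.5428 -0.2661  0.2189] w0.0549 F [-0.  -0.2 -1.8]
```

View pics/w1011.png

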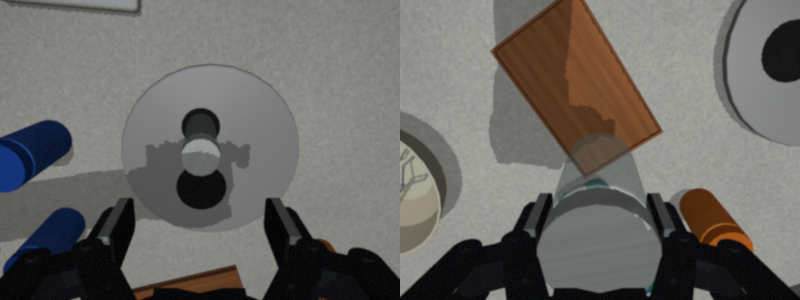

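The slim jar is centred on its pad at (0.5691,0.0622), top at 0.143. The wide jar is lifted from the tray. Now I place it and back away.

```bash
python3 - <<'E'
from h import *
place(np.array([.5567,-.0237]),.0935,1.42,.22,.075)
arm.move_joints([1.043,.377,.081,1.274,0,1.46]); arm.pause(.5)
c=capture("top"); cv2.imwrite("pics/tf.png",c["image"]); s2=capture("side"); cv2.imwrite("pics/sf.png",s2["image"])
W=cloud(c);z=W[...,2]
def rep(n_,box,lo,hi):
    u0,v0,u1,v1=box; m=np.zeros(z.shape,np.uint8); m[v0:v1,u0:u1]=((z>lo)&(z<hi))[v0:v1,u0:u1]
    n,l,s,ce=cv2.connectedComponentsWithStats(m); k=1+np.argmax(s[1:,4]); p=W[l==k]
    print(n_,ce[k].round(),np.median(p[:,2]).round(4),cv2.minEnclosingCircle(p[:,:2].astype(np.float32)))
rep("wide",(240,190,290,245),.12,.16); rep("slim",(200,190,237,240),.12,.16)
rep("short",(60,210,170,330),.07,.1)
rep("mixer",(380,95,435,215),.03,.2); rep("bowl",(470,200,590,310),.03,.2)
st()
cv2.imwrite("pics/f.png",np.hstack([cv2.resize(i,(400,300)) for i in (c["image"],s2["image"])]))
E
```

```text
over t49.9 [ 0.5567 -0.0241  0.2198] w0.0552 F [ 0.2 -0.4 -1.1]
hit True t51.9 [ 0.5566 -0.0237  0.0944] w0.0552 F [-0.1 -0.   5. ]
open t52.2 [ 0.5551 -0.0235  0.0931] w0.0750 F [-0.7  0.   0.5]
wide [258. 217.] 0.1428 ((0.5572218894958496, -0.024115389212965965), 0.028206991031765938)
slim [215. 211.] 0.1425 ((0.5695569515228271, 0.06063634529709816), 0.01840340718626976)
short [107. 261.] 0.0856 ((0.4715515077114105, 0.2897963225841522), 0.02396116964519024)
mixer [408. 154.] 0.0653 ((0.7043302059173584, -0.32386502623558044), 0.09756787121295929)
bowl [535. 256.] 0.0584 ((0.49472111463546753, -0.568034827709198), 0.1074596419930458)
 t56.1 [0.2332 0.5258 0.2315] w0.0752 F [-0.2 -0.4  0.5]
```

View pics/f.png

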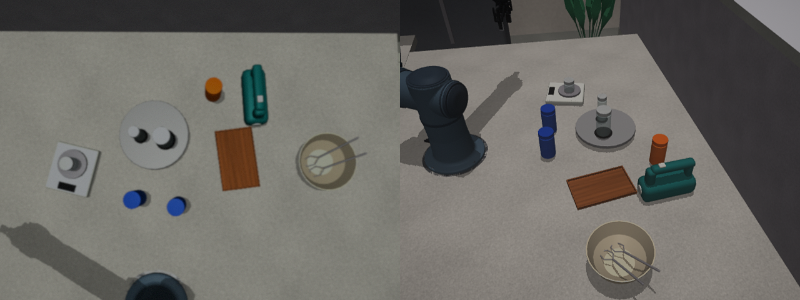

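All three jars stand where they should, the bystanders are unmoved and the arm is clear. Handing in.

```bash
python3 -c "
from cell import order
print(order.finish_job())"
```

```text
the job is handed in; nothing more can be done
None
```

I moved both tall jars to the tray, stood the short jar on the scale, put the tall jars back on their own pads, and handed the job in at about 56 s; no verdict was reported.

- **Jars:** In the last top view the wide jar was about 1 mm from its pad centre, the slim jar about 1 mm from its own, and the short jar about 1–2 mm from the platform centre. All three were at their expected heights, and they look upright in the final side view.
- **Surroundings:** The bowl and mixer read within about 3 mm of their starting positions, which is measurement noise. The arm was back at its start pose with no contact.
- **Problems:** No check failed. The wrist and top cameras disagreed by at most about 2 mm.

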